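Match the scenery wall's hinge knuckle to the jamb and hold it for the pin

ROBOT

A 7-joint arm with a two-finger parallel gripper is mounted at the origin on the work surface. World frame = base frame: x ahead of the robot, y to its left, z up, the work surface at z = 0. Lengths are in m, angles in degrees, forces in N, time in s.
With the tool pointing down it reaches from about 0.425 to 0.875 m from the base axis. Payload 8.4 kg.
Tool frame: the origin (TCP) lies midway between the tips of the shut fingers; the grasp point (between the pads) lies 19 mm behind it; z points along the fingers, y is the line along which they close (so a half turn about z gives the same grasp; the last joint's range is limited). The gripper opens to 85 mm and grips with 20 to 120 N. Pads are 22 mm wide; open, the fingers measure 114 mm over their backs; the gripper's body (76 mm by 85 mm) begins 54 mm behind the grasp point. The pads swing forward as they close: fully open they stand 13 mm farther back than shut.
Start: joints at [71.379, 19.091, 2.286, 83.961, -0.768, 76.965, -3.352], TCP at [0.146, -0.633, 0.231] pointing down, gripper open.
Joint ranges: [-147.57, 147.57], [-21.85, 119.76], [-74.77, 79.35], [14.55, 137.4], [-85.83, 265.84], [4.83, 119.75], [-152.11, 152.11]. Speed limits (degrees/s): [127.2, 127.2, 159.86, 159.86, 180, 180, 180].

INTERFACE

Orientations are given as a 3x3 rotation matrix whose columns are the frame's x, y, z axes.
In Python, from workcell import ctrl gives the robot as it stands.
- The arm moves only by the tool carry_out, never from a script. Its argument "commands" is a list that holds one entry, the list of rows, each a list of 5 numbers: the shift along the tool's x, y, z in mm, then the turn about the tool's z in rad, then the finger opening in mm, from 0 to 85.4. A call has 1 to 5 rows; each row is the pose to reach, as a shift and turn from the pose commanded when the call began, along the tool's axes at that moment; what a row does not reach only later rows make up. A row lasts 1/12 s, in which the tool goes at most 41.7 mm and 7.16 degrees, less where a joint would pass 70% of its speed; a pose out of reach is approached as far as the arm can. A call with a gripper value outside its range is refused whole. The fingers move at their own pace and stop on an object; the grip force is fixed at half the most. Time passes only in rows, so rows that repeat a pose let the fingers close. It gives the time, the measured TCP pose, the force, the opening and the grip force at its end, in the units of the state.
- ctrl.read_state(): the state, without advancing time (a new reading comes with each control period).
- ctrl.get_image(name): name is "scene" or "top" or "wrist"; returns a dict with "color" (400x640x3 uint8, blue, green, red), "vertical_fov" (degrees; the focal length in pixels is half the picture's height over the tangent of half this angle, whatever the lens; pixels are square), "cx", "cy" (the principal point, pixels), "D" ([k1, k2, p1, p2, k3] as OpenCV has them; the pictures are not rectified), "extrinsics" (4x4, takes a point from camera to world coordinates); the wrist camera has in their place "hand_eye" (4x4, takes a point from camera to tool coordinates, whose origin is the TCP and whose axes are the flange's). Camera axes: x right, y up, looking along -z (the intrinsics and any distortion apply to the point x, -y, -z); pixel columns grow to the right and rows downward; lengths in m; the calibration is good to about 2 mm. A picture is of the moment at which its call begins: read the wrist's pose just before it. There is no depth.
- ctrl.hand_in(): hands the job in; it is judged then, once.
Trained networks look in a picture, given as the dict that the camera call returned (one of the last four; its "shot" number tells which), for a name from the list of things; names that differ only in an ending like _2 or _b are one class to them, and where a whole thing is asked for, a point or a joint stands for the part that bears it (a point fixed in the world has none). Each returns a list of dicts, best first, with "confidence" (0 to 1); they miss things now and then, are a little off and sometimes report something else, mostly with a low value. They report only what shows in the picture. A call takes as long as a camera call. They do not tell look-alikes from the thing itself.
- ctrl.look_for(picture, query): "at" ([x, y, z] in m, in world coordinates, good to about 4 mm: the middle of the surface that is visible of it).
- ctrl.outline_of(picture, query): "region" (400x640 bool, what is visible of it).
- ctrl.place_of(picture, query): "at" ([x, y, z] in m, in world coordinates, good to about 4 mm: a listed point, or the origin of a listed thing).
The state is a dict: "time": time; "qpos": joint angles; "qvel": joint speeds; "joint_efforts": joint torques, N m; "tcp_pos": TCP position; "eef_rot": TCP orientation; "contact_force": force on the tool from outside, world axes, zero at the start; "ft_torque": the same for the moment, N m; "gripper_width": finger opening in m; "grip_force": force on a finger pad.
Only numpy, scipy, OpenCV 4.12 (cv2) and the standard library are available. Lean on these libraries where they do the work, as an engineer would, in place of code of your own. Each camera call takes 0.05 s, during which the arm holds its last target. There are 200 camera calls.

TASK

Take the white scenery wall with the steel hinge knuckle out of the rack and bring its knuckle into the gap between the two knuckles of the wooden jamb post, so that all three holes line up for the hinge pin. Finish while still holding the wall there: upright, motionless, its knuckle midway between the other two and touching neither (the pin is put in later by someone else). Do not knock the wall hard against the jamb, and leave the red wall, the pin, the tape roll and the toy armchair where they are.

Things in the scene. Friction and masses are not known exactly. Their poses are not given: they have to be found in the camera images.
- wall_center (a point): Centre of the white scenery wall with green window (loose board, x thickness 12 mm, y length 110 mm, z height 150 mm; about 0.2 kg). At the start it stands upright in one of the two rack slots, its lower edge 12 mm above the bench, held loosely by slot walls up to 40 mm above the bench. z is up; the knuckle is at its -y end. The free top part can be gripped across the 12 mm thickness.
- wall_knuckle (a point): Centre of the hole of the steel hinge knuckle fixed to the white wall: an upright tube, 20 mm outside diameter, 12 mm bore along z, 36 mm tall. It lies 77 mm from the wall's centre towards the wall's -y, at mid-height, joined to the wall's end by a 4 mm thick strap. Same axes as wall_center.
- jamb_gap (a point): Middle of the 48 mm high gap between two fixed upright steel tubes (knuckles: 20 mm outside, 12 mm bore, 26 mm tall, one above, one below), on their hole axis, 125 mm above the bench. z up along the holes (for an 8 mm pin); +y points away from the wooden post (45 mm square, 190 mm tall, fixed), whose face is 22 mm off towards -y. The gap is open to +y, +x and -x.
- rack: Plywood rack fixed to the bench, 170 mm (x) by 100 mm (y), origin under its centre. Two slots along its y at x = -50 and +50 mm, each 16 mm wide, slot floor 12 mm and slot walls 40 mm above the bench. One holds the white wall, the other the red wall.
- plain_center (a point): Centre of the red scenery wall without a hinge (loose, 12 x 110 x 150 mm, same axes as the white one) in the other rack slot: leave it alone.
- pin: Brass hinge pin, 8 mm thick, 125 mm long along its y, lying in a low black tray (40 x 150 mm, 16 mm high): leave it alone. Origin under its middle.
- tape: Yellow tape roll lying flat, 84 mm across, 24 mm high: leave it alone. Origin under its centre.
- armchair: Blue toy armchair, 64 x 66 mm, 78 mm tall: leave it alone. Origin under its centre.
Mind the look-alikes: they are no part of the job. There is more than one size of the part that bears jamb_gap; the job needs the middle-sized.

How it is judged:
By the outcome, as a careful person would: the job done as asked, in the order asked, and still so for the second after the job is handed in, while the arm keeps its last pose, push and grip.
It also fails if it takes over 40 s, if anything falls off the work surface, if the arm or the gripper's body presses on something with over 40 N, if the wrist force passes 120 N, or if a joint passes its speed limit or range.

## Working session

There is one attempt and no reset: what is moved stays moved. The work goes in short steps, Python scripts to look and compute and a tool call to move; the robot and the scene stay as the last step left them, time stands still between calls to the robot, and variables do not carry over. Pictures are saved under pics/ and viewed, at most 10 in all, crops included, and the job is handed in when it is done.

Besides the shell and the picture viewer there is one more tool, called by a JSON object that holds its "method" and its "body", one argument or row to a line. carry_out: Moves the arm, as the interface text tells. Its arguments: {"type":"object","properties":{"commands":{"type":"array","items":{"type":"array","items":{"type":"array","items":{"type":"number"}}}}},"required":["commands"]}

```bash
mkdir -p pics; ls; cat > h.py <<'E'
import numpy as np, cv2
from workcell import ctrl
def cam(im,s=None):
    h,w=im["color"].shape[:2]; f=h/2/np.tan(np.radians(im["vertical_fov"])/2)
    K=np.array([[f,0,im["cx"]],[0,f,im["cy"]],[0,0,1]]); D=np.array(im["D"],float)
    if "extrinsics" in im: T=np.array(im["extrinsics"])
    else:
        B=np.eye(4);B[:3,:3]=s["eef_rot"];B[:3,3]=s["tcp_pos"];T=B@np.array(im["hand_eye"])
    return K,D,T
def ray(im,uv,s=None):
    K,D,T=cam(im,s); p=cv2.undistortPoints(np.array(uv,float).reshape(-1,1,2),K,D).reshape(-1,2)
    d=np.c_[p[:,0],-p[:,1],-np.ones(len(p))]@T[:3,:3].T
    return T[:3,3],d
def at_z(im,uv,z,s=None):
    o,d=ray(im,uv,s); return o+d*((z-o[2])/d[:,2])[:,None]
def proj(im,P,s=None):
    K,D,T=cam(im,s); q=(np.atleast_2d(P)-T[:3,3])@T[:3,:3]; q=q*[1,-1,-1]
    return cv2.projectPoints(q,np.zeros(3),np.zeros(3),K,D)[0].reshape(-1,2)
E
python3 - <<'E'
from h import *
np.set_printoptions(precision=4,suppress=True)
s=ctrl.read_state();print(s["time"],s["tcp_pos"],s["eef_rot"],s["gripper_width"],s["contact_force"])
for n in ["scene","top"]:
    im=ctrl.get_image(n);cv2.imwrite(f"pics/{n}0.png",im["color"]);print(n,np.array(im["extrinsics"])[:3,3])
    for q in ["wall_center","wall_knuckle","jamb_gap","rack","plain_center","pin","tape","armchair"]:
        print(q,[(np.round(r["at"],4).tolist(),round(r["confidence"],2)) for r in ctrl.place_of(im,q)])
E
```

```text
pics
0.0 [ 0.1454 -0.6331  0.2304] [[ 0.9746  0.2239 -0.0005]
 [ 0.2239 -0.9746  0.0015]
 [-0.0001 -0.0016 -1.    ]] 0.08560849048243391 [-0.138  -0.3068  0.8058]
scene [ 1.5029 -0.2719  0.989 ]
wall_center [([0.6097, 0.2036, 0.0839], 0.77)]
wall_knuckle [([0.5757, 0.1335, 0.0886], 0.72)]
jamb_gap [([0.3456, -0.583, 0.1728], 0.81), ([0.5041, -0.201, 0.1261], 0.6), ([0.5198, -0.3404, 0.0894], 0.56)]
rack [([0.563, 0.2161, 0.0011], 0.66), ([0.7676, -0.0254, -0.0004], 0.36)]
plain_center [([0.5177, 0.2376, 0.0849], 0.69)]
pin [([0.3648, -0.0432, 0.0019], 0.64)]
tape [([0.7686, -0.023, -0.0002], 0.8), ([0.5666, 0.2174, 0.0011], 0.65)]
armchair [([0.7579, -0.2537, -0.0011], 0.88)]
top [ 0.4389 -0.186   1.0877]
wall_center [([0.611, 0.2063, 0.0921], 0.77), ([0.3678, -0.0509, 0.0069], 0.42)]
wall_knuckle [([0.5825, 0.13, 0.0876], 0.86)]
jamb_gap [([0.4951, -0.2007, 0.1276], 0.95), ([0.5247, -0.343, 0.0894], 0.92), ([0.3465, -0.5806, 0.1815], 0.76)]
rack [([0.5624, 0.2154, -0.0026], 0.87)]
plain_center [([0.5167, 0.2385, 0.0914], 0.91)]
pin [([0.369, -0.0514, 0.0043], 0.7)]
tape [([0.7665, -0.0286, -0.0022], 0.89)]
armchair [([0.7573, -0.2548, -0.0008], 0.94)]
```

View pictures.

View pics/scene0.png

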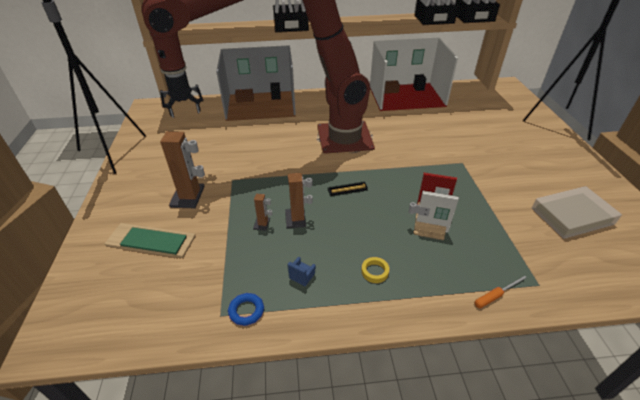

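View pics/top0.png

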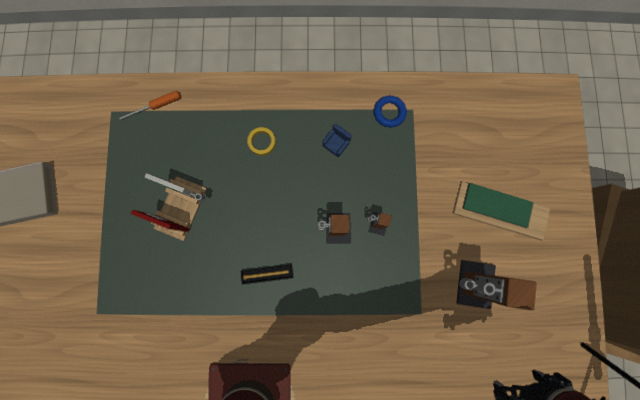

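```bash
python3 - <<'E'
from h import *
np.set_printoptions(precision=4,suppress=True)
t=cv2.imread("pics/top0.png");s=cv2.imread("pics/scene0.png")
R=lambda c,w,h:cv2.resize(c,(w,h),interpolation=cv2.INTER_CUBIC)
a=np.hstack([R(t[150:250,120:220],400,300),R(t[190:250,310:390],400,300)])
b=np.hstack([R(s[165:245,400:470],400,300)[:, :400],R(s[165:235,245:325],400,300)])
cv2.imwrite("pics/crop0.png",np.vstack([a,b]))
im=ctrl.get_image("top")
for q in ["wall_center","plain_center"]:
    for r in ctrl.outline_of(im,q)[:1]:
        m=r["region"];ys,xs=np.nonzero(m);rc=cv2.minAreaRect(np.c_[xs,ys].astype(np.float32));
        B=at_z(im,cv2.boxPoints(rc),.162);print(q,r["confidence"],B[:,:2].round(3).tolist())
w=ctrl.get_image("wrist");print(np.array(w["hand_eye"]),w["vertical_fov"],w["D"])
E
```

```text
wall_center 0.87 [[0.621, 0.257], [0.638, 0.251], [0.574, 0.093], [0.557, 0.099]]
plain_center 0.71 [[0.528, 0.288], [0.549, 0.281], [0.492, 0.133], [0.472, 0.141]]
[[ 0.0001  0.9475  0.3199  0.0829]
 [ 1.     -0.0005  0.0011  0.0013]
 [ 0.0012  0.3199 -0.9474 -0.1426]
 [ 0.      0.      0.      1.    ]] 60.31717495522578 [-0.022  0.     0.     0.     0.   ]
```

View pics/crop0.png

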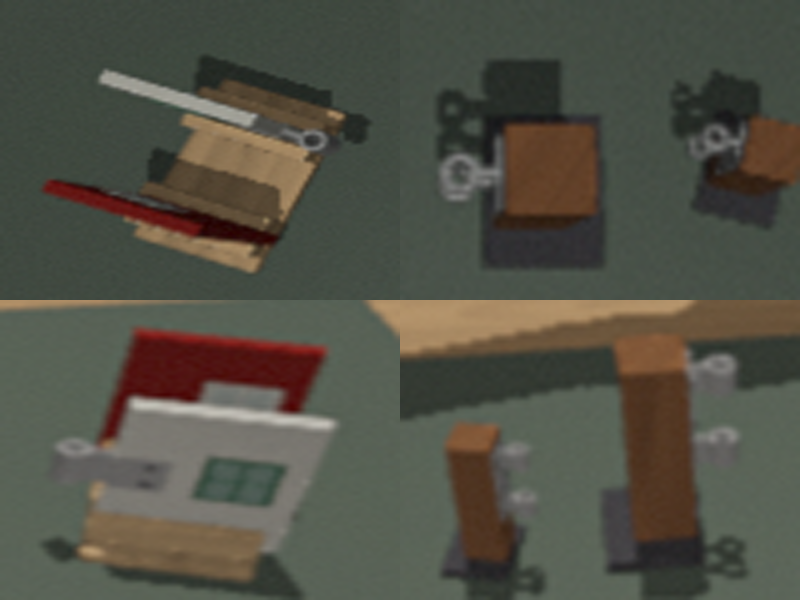

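White wall with the knuckle: top (170,184), scene (437,212); look-alike is the red wall at top (160,220). Jambs: large at scene (180,170), small at (262,212), and the middle-sized one at (298,195), top (325,225), with its gap at z≈0.126, which matches 125 mm. I pick that one and move to view it from above.

{"method": "carry_out", "body": {
  "commands": [
    [[0, 0, -40, -0.12, 85], [12, -9, -75, -0.24, 85], [35, -27, -100, -0.36, 85], [66, -51, -110, -0.48, 85], [98, -76, -110, -0.6, 85]]
  ]
}}

```text
time: 1.52
tcp_pos: [0.2244, -0.5378, 0.3447]
eef_rot: [[0.675, 0.738, 0.002], [0.738, -0.675, -0.005], [-0.002, 0.005, -1.0]]
contact_force: [1.3, -0.7, 0.2]
gripper_width: 0.0851
grip_force: 0.0
```

```bash
cat >> h.py <<'E'
np.set_printoptions(precision=4,suppress=True)
def to(P,yawx,R=None,p=None):
    "mm shift in tool axes and turn (rad) to TCP P with tool x at world angle yawx deg"
    s=ctrl.read_state();R=np.array(s["eef_rot"]);p=np.array(s["tcp_pos"])
    d=R.T@(np.array(P)-p)*1000; a=np.degrees(np.arctan2(R[1,0],R[0,0]))
    t=-np.radians((yawx-a+180)%360-180)
    print("t",round(s["time"],2),"tcp",p,"yawx",round(a,2),"shift",d.round(1),"turn",round(t,3),"tilt",R[:,2].round(4),"w",round(s["gripper_width"],4),"F",np.round(s["contact_force"],1))
E
python3 -c "
from h import *
to([.5,-.2,.30],90)"
```

```text
t 1.52 tcp [ 0.2244 -0.5378  0.3447] yawx 47.52 shift [435.4 -25.1  43.6] turn -0.741 tilt [ 0.0019 -0.0049 -1.    ] w 0.0851 F [ 1.3 -0.7  0.2]
```

{"method": "carry_out", "body": {
  "commands": [
    [[40, -2, 0, -0.12, 85], [81, -5, 5, -0.24, 85], [122, -7, 10, -0.36, 85], [163, -9, 15, -0.48, 85], [204, -12, 20, -0.6, 85]]
  ]
}}

```text
time: 1.93
tcp_pos: [0.3544, -0.3777, 0.3214]
eef_rot: [[0.139, 0.99, 0.0], [0.99, -0.139, -0.001], [-0.001, 0.0, -1.0]]
contact_force: [0.8, 0.0, 0.5]
gripper_width: 0.0849
grip_force: 0.0
```

```bash
python3 -c "
from h import *
to([.5,-.2,.30],90)"
```

```text
t 1.93 tcp [ 0.3544 -0.3777  0.3214] yawx 82.03 shift [196.2 119.5  21.3] turn -0.139 tilt [ 0.0003 -0.0008 -1.    ] w 0.0849 F [0.8 0.  0.5]
```

{"method": "carry_out", "body": {
  "commands": [
    [[33, 20, 4, -0.06, 85], [66, 40, 8, -0.12, 85], [99, 60, 12, -0.14, 85], [132, 80, 16, -0.14, 85], [165, 100, 20, -0.14, 85]]
  ]
}}

```text
time: 2.35
tcp_pos: [0.4771, -0.2289, 0.3015]
eef_rot: [[0.005, 1.0, 0.001], [1.0, -0.005, -0.001], [-0.001, 0.001, -1.0]]
contact_force: [0.7, -0.5, 0.3]
gripper_width: 0.085
grip_force: 0.0
```

{"method": "carry_out", "body": {
  "commands": [
    [[30, 20, 0, 0, 85], [30, 20, 0, 0, 85], [30, 20, 0, 0, 85]]
  ]
}}

```text
time: 2.6
tcp_pos: [0.4975, -0.1984, 0.3014]
eef_rot: [[0.0, 1.0, 0.0], [1.0, -0.0, 0.001], [0.001, 0.0, -1.0]]
contact_force: [0.5, -0.0, 0.4]
gripper_width: 0.0852
grip_force: 0.0
```

```bash
python3 -c "
from h import *
to([.5,-.2,.30],90)
s=ctrl.read_state();im=ctrl.get_image('wrist');cv2.imwrite('pics/wj.png',im['color'])
import pickle;pickle.dump((im,s),open('wj.pkl','wb'))
for r in ctrl.place_of(im,'jamb_gap'): print(r)
print(proj(im,[[.5,-.2,.175]],s))
"
```

```text
t 2.6 tcp [ 0.4975 -0.1984  0.3014] yawx 89.98 shift [-1.6  2.5  1.4] turn -0.0 tilt [ 0.0002  0.0005 -1.    ] w 0.0852 F [ 0.5 -0.   0.4]
{'at': [0.5246, -0.3411, 0.0874], 'confidence': 0.96}
{'at': [0.4986, -0.2043, 0.1263], 'confidence': 0.66}
[[321.8752 191.2251]]
```

View pics/wj.png

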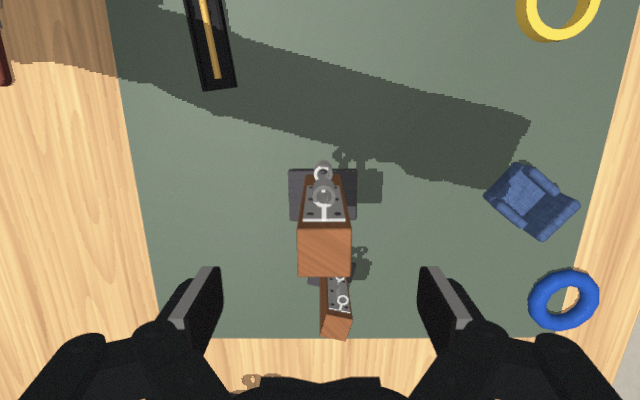

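Upper tube ring is at about (323,195), lower ring at (323,173), and the post top spans (297–352, 225–277), nearly square to the tool. The small jamb behind it is at (335,310).

```bash
python3 -c "
from h import *
import pickle;im,s=pickle.load(open('wj.pkl','rb'))
c=im['color'][155:285,285:365]
cv2.imwrite('pics/wjc.png',cv2.resize(c,None,fx=4.6,fy=4.6,interpolation=cv2.INTER_CUBIC))
for uv in [(323,195)]: print(at_z(im,[uv],.175,s))
print(at_z(im,[(323,173)],.101,s))
print(at_z(im,[(299,225),(350,224),(352,276),(297,277)],.19,s))
"
```

```text
[[ 0.5009 -0.2032  0.175 ]]
[[ 0.5016 -0.2033  0.101 ]]
[[ 0.4817 -0.2236  0.19  ]
 [ 0.5224 -0.2227  0.19  ]
 [ 0.5254 -0.27    0.19  ]
 [ 0.4791 -0.271   0.19  ]]
```

View pics/wjc.png

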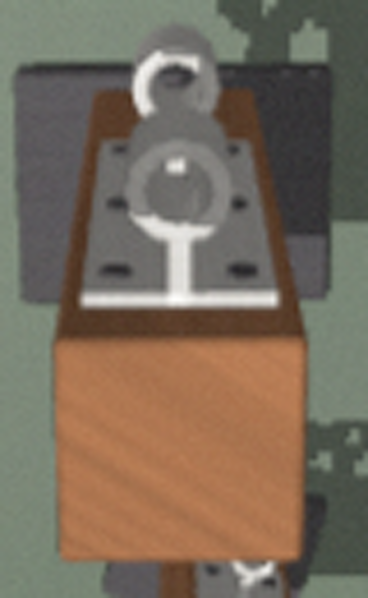

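Ring at (323.5,195.9) gives the gap at about (0.501, −0.204) and yaw ≈ +0.5°; the post face at y≈−0.227 agrees with the 22 mm given. Next I move to view the wall's knuckle.

{"method": "carry_out", "body": {
  "commands": [
    [[38, 9, 0, 0.07, 85], [78, 18, 0, 0.14, 85], [118, 27, 0, 0.22, 85], [158, 36, 0, 0.3, 85], [198, 45, 0, 0.37, 85]]
  ]
}}

```text
time: 3.12
tcp_pos: [0.5424, -0.0033, 0.3017]
eef_rot: [[0.374, 0.928, 0.001], [0.928, -0.374, -0.001], [-0.001, 0.001, -1.0]]
contact_force: [2.0, -0.0, 0.3]
gripper_width: 0.0852
grip_force: 0.0
```

```bash
python3 -c "
from h import *
to([.565,.094,.24],69)"
```

```text
t 3.12 tcp [ 0.5424 -0.0033  0.3017] yawx 68.07 shift [ 98.7 -15.4  61.6] turn -0.016 tilt [ 0.0006 -0.0009 -1.    ] w 0.0852 F [ 2.  -0.   0.3]
```

{"method": "carry_out", "body": {
  "commands": [
    [[33, -5, 20, 0, 85], [66, -10, 40, 0, 85], [98, -15, 60, 0, 85], [98, -15, 60, 0, 85], [98, -15, 60, 0, 85]]
  ]
}}

```text
time: 3.53
tcp_pos: [0.5638, 0.094, 0.24]
eef_rot: [[0.365, 0.931, -0.002], [0.931, -0.365, -0.0], [-0.001, -0.002, -1.0]]
contact_force: [0.5, -0.6, 0.9]
gripper_width: 0.0854
grip_force: 0.0
```

```bash
python3 -c "
from h import *
to([.565,.094,.24],69)
s=ctrl.read_state();im=ctrl.get_image('wrist')
import pickle;pickle.dump((im,s),open('ww.pkl','wb'))
c=im['color'];cv2.imwrite('pics/ww.png',c)
for q in ['wall_center','wall_knuckle']: print(q,[(r['at'],r['confidence']) for r in ctrl.place_of(im,q)[:2]])
"
```

```text
t 3.53 tcp [0.5638 0.094  0.24  ] yawx 68.59 shift [0.4 1.1 0. ] turn -0.007 tilt [-0.0024 -0.     -1.    ] w 0.0854 F [ 0.5 -0.6  0.9]
wall_center [([0.6092, 0.2063, 0.0896], 0.68)]
wall_knuckle [([0.5808, 0.1331, 0.0889], 0.78)]
```

View pics/ww.png

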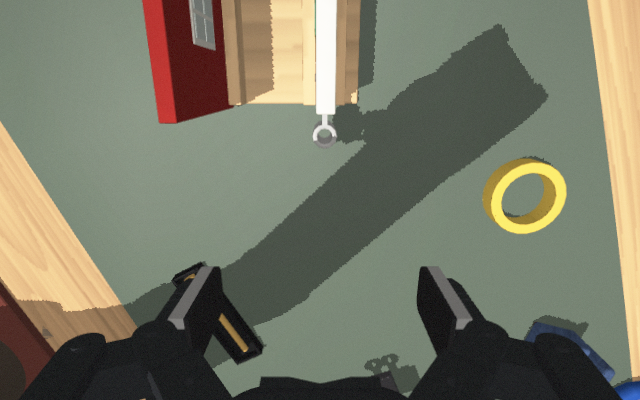

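Wall top spans cols ≈315–338, rows 0–112, with the knuckle ring at ≈(324,133); the red wall is well to the left. Next I measure yaw and position.

```bash
python3 -c "
from h import *
import pickle;im,s=pickle.load(open('ww.pkl','rb'))
g=im['color'].min(2).astype(int)
L=[];Rr=[]
for v in range(4,108,4):
    r=np.nonzero(g[v,305:350]>215)[0]+305
    L.append((r.min()-.5,v));Rr.append((r.max()+.5,v))
for n,E in(('L',L),('R',Rr)):
    P=at_z(im,E,.162,s)[:,:2]; k=np.polyfit(P[:,1],P[:,0],1); print(n,np.degrees(np.arctan(1/k[0])),np.polyval(k,[.14,.2]),np.abs(np.polyval(k,P[:,1])-P[:,0]).max())
col=g[:,326];v=np.nonzero(col[60:125]>215)[0].max()+60.5;print('end v',v,at_z(im,[(326,v)],.162,s))
c=im['color'][95:155,295:355];cv2.imwrite('pics/wwc.png',cv2.resize(c,None,fx=9,fy=9,interpolation=cv2.INTER_CUBIC))
print(at_z(im,[(324,133),(325,134)],.105,s))
"
```

```text
L 68.38610448535162 [0.5798 0.6036] 8.429448571378728e-07
R 68.5171755143395 [0.5925 0.6161] 0.0003348177816254738
end v 124.5 [[0.5892 0.1458 0.162 ]]
[[0.5839 0.134  0.105 ]
 [0.5843 0.1329 0.105 ]]
```

View pics/wwc.png

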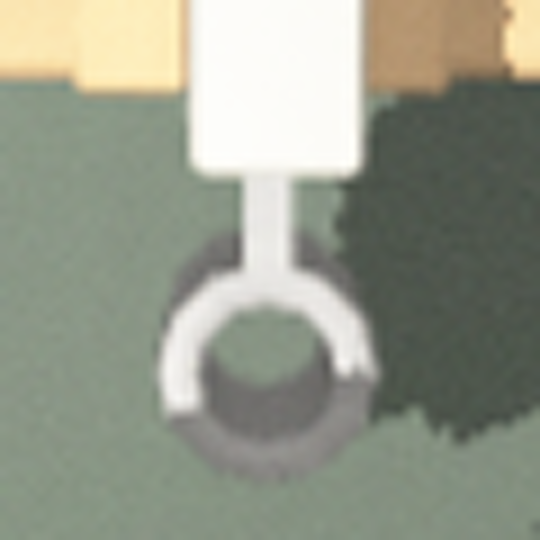

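```bash
python3 -c "
from h import *
import pickle;im,s=pickle.load(open('ww.pkl','rb'))
kn=at_z(im,[(324.4,135.8)],.105,s)[0];en=at_z(im,[(325.2,114)],.162,s)[0]
a=np.radians(68.45);y=np.array([np.cos(a),np.sin(a)]);x=np.array([y[1],-y[0]])
print('knuckle',kn,'end',en,'along',(en-kn)[:2]@y,'lat',(en-kn)[:2]@x)
# lateral of top centre line
p=np.array([(.6036+.6161)/2,.2]);print('line lat vs knuckle',(p-kn[:2])@x)
c=kn[:2]+77e-3*y;c=c+x*((p-c)@x);print('centre',c, 'from end',en[:2]+55e-3*y)
R=np.array(s['eef_rot']);print('knuckle tool',R.T@(kn-s['tcp_pos']))
im,s=pickle.load(open('wj.pkl','rb'));j=at_z(im,[(323.5,195.9)],.175,s)[0];print('jamb',j)
to([c[0],c[1],.20],68.45)
"
```

```text
knuckle [0.5834 0.1318 0.105 ] end [0.5911 0.152  0.162 ] along 0.02164467763680869 lat -0.00021112508187343362
line lat vs knuckle -0.00041902687487863625
centre [0.6112 0.2035] from end [0.6113 0.2031]
knuckle tool [0.0424 0.0047 0.135 ]
jamb [ 0.5013 -0.204   0.175 ]
t 3.68 tcp [0.565  0.0914 0.2419] yawx 68.32 shift [121.3   1.5  41.9] turn -0.002 tilt [ 0.0009 -0.0009 -1.    ] w 0.0849 F [-0.4 -0.9  0.4]
```

```bash
python3 -c "
from h import *
for i in range(6):
    s=ctrl.read_state();print(s['time'],s['tcp_pos'],s['qpos'],np.abs(s['qvel']).max());ctrl.get_image('top')
"
```

```text
3.6833 [0.565  0.0914 0.2419] [ 20.5734  13.6239 -40.0609  92.5309   9.0132  77.0828 -42.3873] 0.4354955638324658
3.7333 [0.565  0.0915 0.2421] [ 20.5818  13.6109 -40.0754  92.5298   9.0086  77.0783 -42.3974] 0.31189283702414444
3.7833 [0.5649 0.0918 0.2421] [ 20.5748  13.6075 -40.0974  92.5325   9.0052  77.0745 -42.4053] 0.503574335065505
3.8333 [0.5648 0.0921 0.2421] [ 20.5639  13.6107 -40.1165  92.5384   9.0003  77.0694 -42.4118] 0.3370573049550329
3.8833 [0.5647 0.0924 0.242 ] [ 20.5466  13.6162 -40.1335  92.5452   9.0016  77.067  -42.4182] 0.3531457662185582
3.9333 [0.5647 0.0927 0.2419] [ 20.5299  13.6261 -40.1491  92.5494   9.0036  77.0638 -42.4234] 0.3090483313641263
```

{"method": "carry_out", "body": {
  "commands": [
    [[30, 0, 0, -0.002, 85], [60, 1, 0, -0.002, 85], [90, 1, 0, -0.002, 85], [120, 1, 0, -0.002, 85], [120, 1, 0, -0.002, 85]]
  ]
}}

```text
time: 4.4
tcp_pos: [0.609, 0.2113, 0.241]
eef_rot: [[0.359, 0.933, -0.001], [0.933, -0.359, 0.004], [0.003, -0.002, -1.0]]
contact_force: [-1.4, 0.1, 0.9]
gripper_width: 0.085
grip_force: 0.0
```

{"method": "carry_out", "body": {
  "commands": [
    [[0, 0, 20, 0, 85], [0, 0, 40, 0, 85], [0, 0, 40, 0, 85], [0, 0, 40, 0, 85]]
  ]
}}

```text
time: 4.73
tcp_pos: [0.6088, 0.2045, 0.2008]
eef_rot: [[0.365, 0.931, -0.002], [0.931, -0.365, -0.001], [-0.001, -0.002, -1.0]]
contact_force: [-0.4, 0.3, -0.0]
gripper_width: 0.0849
grip_force: 0.0
```

```bash
python3 -c "
from h import *
to([.6112,.2035,.122],68.45)"
```

```text
t 4.73 tcp [0.6088 0.2045 0.2008] yawx 68.61 shift [ 0.1  2.7 78.8] turn 0.003 tilt [-0.0019 -0.0006 -1.    ] w 0.0849 F [-0.4  0.3 -0. ]
```

{"method": "carry_out", "body": {
  "commands": [
    [[0, 2.5, 20, 0.003, 85], [0, 2.5, 40, 0.003, 85], [0, 2.5, 60, 0.003, 85], [0, 2.5, 78, 0.003, 85], [0, 2.5, 78, 0.003, 85]]
  ]
}}

```text
time: 5.15
tcp_pos: [0.6106, 0.2031, 0.1213]
eef_rot: [[0.368, 0.93, -0.003], [0.93, -0.368, -0.001], [-0.002, -0.003, -1.0]]
contact_force: [-0.9, -1.2, -0.5]
gripper_width: 0.085
grip_force: 0.0
```

{"method": "carry_out", "body": {
  "commands": [
    [[0, 0, 0, 0, 85], [0, 0, 0, 0, 85], [0, 0, 0, 0, 85]]
  ]
}}

```text
time: 5.4
tcp_pos: [0.6126, 0.2046, 0.1255]
eef_rot: [[0.367, 0.93, 0.003], [0.93, -0.367, 0.001], [0.002, 0.002, -1.0]]
contact_force: [1.0, -1.2, 1.3]
gripper_width: 0.0853
grip_force: 0.0
```

```bash
python3 -c "
from h import *
to([.6112,.2035,.122],68.45)"
```

```text
t 5.4 tcp [0.6126 0.2046 0.1255] yawx 68.44 shift [-1.6 -0.9  3.5] turn -0.0 tilt [ 0.0027  0.0009 -1.    ] w 0.0853 F [ 1.  -1.2  1.3]
```

{"method": "carry_out", "body": {
  "commands": [
    [[0, 0, 0, 0, 40], [0, 0, 0, 0, 20], [0, 0, 0, 0, 10], [0, 0, 0, 0, 0], [0, 0, 0, 0, 0]]
  ]
}}

```text
time: 5.82
tcp_pos: [0.6116, 0.2042, 0.1234]
eef_rot: [[0.367, 0.93, 0.0], [0.93, -0.367, 0.0], [0.0, 0.0, -1.0]]
contact_force: [0.4, -0.1, 0.2]
gripper_width: 0.025
grip_force: 0.0
```

{"method": "carry_out", "body": {
  "commands": [
    [[0, 0, 0, 0, 0], [0, 0, 0, 0, 0], [0, 0, 0, 0, 0], [0, 0, 0, 0, 0], [0, 0, 0, 0, 0]]
  ]
}}

```text
time: 6.23
tcp_pos: [0.6116, 0.2043, 0.1235]
eef_rot: [[0.367, 0.93, 0.0], [0.93, -0.367, 0.0], [0.0, 0.0, -1.0]]
contact_force: [-0.4, 0.2, 2.2]
gripper_width: 0.0114
grip_force: 58.8
```

```bash
python3 -c "
from h import *
to([.6112,.2035,.122],68.45)"
```

```text
t 6.23 tcp [0.6116 0.2043 0.1235] yawx 68.46 shift [-0.9 -0.1  1.5] turn 0.0 tilt [ 0.0002  0.0002 -1.    ] w 0.0114 F [-0.4  0.2  2.2]
```

{"method": "carry_out", "body": {
  "commands": [
    [[0, 0, -15, 0, 0], [0, 0, -40, 0, 0], [0, 0, -70, 0, 0], [0, 0, -100, 0, 0], [0, 0, -125, 0, 0]]
  ]
}}

```text
time: 6.65
tcp_pos: [0.6115, 0.2041, 0.25]
eef_rot: [[0.367, 0.93, 0.0], [0.93, -0.367, 0.0], [0.0, 0.0, -1.0]]
contact_force: [-0.4, 0.6, -1.8]
gripper_width: 0.0115
grip_force: 58.6
```

{"method": "carry_out", "body": {
  "commands": [
    [[-20, 0, 0, 0, 0], [-50, 0, 0, 0, 0], [-80, 0, 0, 0, 0], [-110, -3, 0, -0.05, 0], [-140, -10, 0, -0.1, 0]]
  ]
}}

```text
time: 7.07
tcp_pos: [0.5503, 0.0757, 0.2476]
eef_rot: [[0.271, 0.962, -0.001], [0.962, -0.271, -0.0], [-0.0, -0.001, -1.0]]
contact_force: [0.5, -0.6, -0.9]
gripper_width: 0.0113
grip_force: 58.6
```

```bash
python3 -c "
from h import *
to([.5006,-.025,.1615],90.5)"
```

```text
t 7.07 tcp [0.5503 0.0757 0.2476] yawx 74.25 shift [-110.4  -20.4   86.2] turn -0.284 tilt [-0.0009 -0.0001 -1.    ] w 0.0113 F [ 0.5 -0.6 -0.9]
```

{"method": "carry_out", "body": {
  "commands": [
    [[-22, -4, 17, -0.06, 0], [-44, -8, 34, -0.12, 0], [-66, -12, 51, -0.18, 0], [-88, -16, 68, -0.24, 0], [-110, -20, 84, -0.284, 0]]
  ]
}}

```text
time: 7.48
tcp_pos: [0.5005, -0.0239, 0.1632]
eef_rot: [[-0.011, 1.0, -0.001], [1.0, 0.011, -0.0], [-0.0, -0.001, -1.0]]
contact_force: [0.5, 0.0, -1.4]
gripper_width: 0.0113
grip_force: 58.6
```

{"method": "carry_out", "body": {
  "commands": [
    [[0, 0, 0, 0, 0], [0, 0, 0, 0, 0], [0, 0, 0, 0, 0], [0, 0, 0, 0, 0], [0, 0, 0, 0, 0]]
  ]
}}

```text
time: 7.9
tcp_pos: [0.5023, -0.0217, 0.165]
eef_rot: [[-0.009, 1.0, 0.001], [1.0, 0.009, 0.0], [0.0, 0.001, -1.0]]
contact_force: [-0.6, -0.2, -2.1]
gripper_width: 0.0118
grip_force: 58.9
```

```bash
python3 -c "
from h import *
import pickle
to([.5006,-.025,.1615],90.5)
O={}
for n in ['scene','top','wrist']:
    s=ctrl.read_state();im=ctrl.get_image(n);O[n]=(im,s)
    for q in ['wall_knuckle','wall_center','jamb_gap']: print(n,q,[(np.round(r['at'],4).tolist(),round(r['confidence'],2)) for r in ctrl.place_of(im,q)[:3]])
pickle.dump(O,open('pre.pkl','wb'))
R=lambda c,w,h:cv2.resize(c,(w,h),interpolation=cv2.INTER_CUBIC)
a=R(O['scene'][0]['color'][150:250,260:400],700-280,300);b=R(O['top'][0]['color'][185:265,235:355],380,300)[:,:380]
cv2.imwrite('pics/pre.png',np.vstack([np.hstack([a,b]),R(O['wrist'][0]['color'],480,300) if 0 else np.hstack([R(O['wrist'][0]['color'],480,300),np.zeros((300,320,3),np.uint8)])]))
to([.5006,-.1262,.1615],90.5)
"
```

```text
t 7.9 tcp [ 0.5023 -0.0217  0.165 ] yawx 90.53 shift [-3.3 -1.8  3.5] turn 0.001 tilt [ 0.0012  0.0003 -1.    ] w 0.0118 F [-0.6 -0.2 -2.1]
scene wall_knuckle [([0.4964, -0.0989, 0.1326], 0.91)]
scene wall_center [([0.5027, -0.0241, 0.1302], 0.98)]
scene jamb_gap [([0.503, -0.202, 0.1249], 0.77), ([0.3464, -0.584, 0.1737], 0.63), ([0.5176, -0.342, 0.0889], 0.55)]
top wall_knuckle [([0.5015, -0.105, 0.129], 0.57)]
top wall_center [([0.5011, -0.0192, 0.1319], 0.66)]
top jamb_gap [([0.3463, -0.584, 0.1814], 0.96), ([0.4944, -0.2015, 0.1241], 0.93), ([0.5212, -0.344, 0.0867], 0.59)]
wrist wall_knuckle []
wrist wall_center [([0.7635, -0.0247, -0.0009], 0.68)]
wrist jamb_gap []
t 8.5 tcp [ 0.5017 -0.0228  0.1643] yawx 90.45 shift [-103.4   -1.9    2.8] turn -0.001 tilt [-0.  0. -1.] w 0.0116 F [ 0.2 -0.  -2.2]
```

View pics/pre.png

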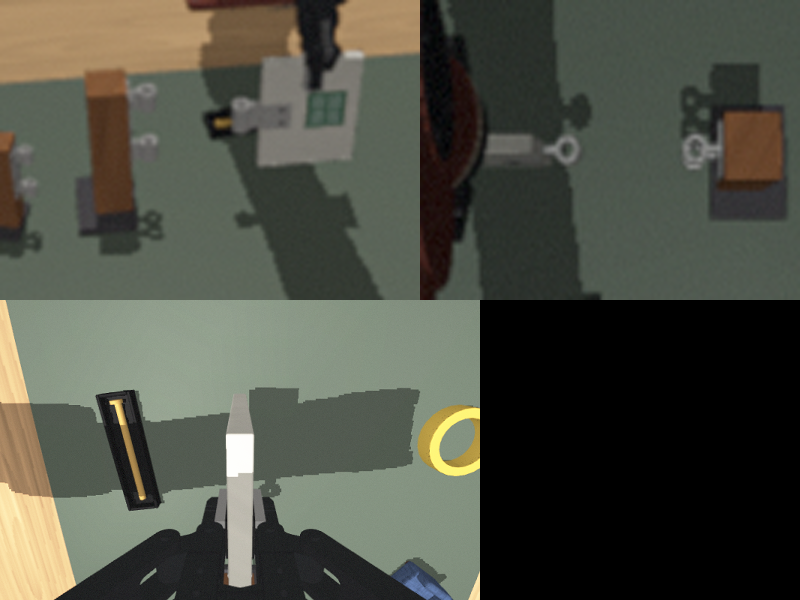

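The crop of the top view shows the wall knuckle at (566,149) and the jamb ring at (694,150), well aligned. The wall is upright in the scene view. I approach in steps.

{"method": "carry_out", "body": {
  "commands": [
    [[-12, -1, 1, 0, 0], [-24, -2, 2, 0, 0], [-36, -2, 3, 0, 0], [-48, -2, 3, 0, 0], [-60, -2, 3, 0, 0]]
  ]
}}

```text
time: 8.92
tcp_pos: [0.5, -0.0843, 0.1612]
eef_rot: [[-0.007, 1.0, -0.0], [1.0, 0.007, -0.0], [-0.0, -0.0, -1.0]]
contact_force: [0.5, 0.1, -2.2]
gripper_width: 0.0115
grip_force: 58.9
```

{"method": "carry_out", "body": {
  "commands": [
    [[0, 0, 0, 0, 0], [0, 0, 0, 0, 0], [0, 0, 0, 0, 0], [0, 0, 0, 0, 0], [0, 0, 0, 0, 0]]
  ]
}}

```text
time: 9.33
tcp_pos: [0.5002, -0.0821, 0.1614]
eef_rot: [[-0.009, 1.0, 0.0], [1.0, 0.009, 0.0], [0.0, 0.0, -1.0]]
contact_force: [-0.1, 1.0, -1.9]
gripper_width: 0.0114
grip_force: 58.9
```

{"method": "carry_out", "body": {
  "commands": [
    [[0, 0, 0, 0, 0], [0, 0, 0, 0, 0], [0, 0, 0, 0, 0], [0, 0, 0, 0, 0], [0, 0, 0, 0, 0]]
  ]
}}

```text
time: 9.75
tcp_pos: [0.5001, -0.0827, 0.1613]
eef_rot: [[-0.008, 1.0, 0.0], [1.0, 0.008, 0.0], [0.0, 0.0, -1.0]]
contact_force: [0.2, -0.0, -1.8]
gripper_width: 0.0115
grip_force: 58.9
```

```bash
python3 -c "
from h import *
import pickle
to([.5006,-.1262,.1615],90.5)
O={}
for n in ['scene','top']:
    s=ctrl.read_state();im=ctrl.get_image(n);O[n]=(im,s)
pickle.dump(O,open('pre2.pkl','wb'))
# predicted points from TCP: knuckle, jamb
R=np.array(s['eef_rot']);k=np.array(s['tcp_pos'])+R@[-.0778,.0004,.0365];j=np.array([.5013,-.204,.125])
print('knuckle pred',k)
im,s=O['scene']
Z=lambda p,dz:[p+[0,0,d] for d in dz]
print('K top/bot',proj(im,Z(k,[.018,-.018])),'J',proj(im,Z(j,[.05,.024,-.024,-.05])))
c=im['color'][165:245,275:355];cv2.imwrite('pics/p2.png',np.hstack([cv2.resize(c,(400,400),interpolation=cv2.INTER_CUBIC),cv2.resize(O['top'][0]['color'][200:250,285:335],(400,400),interpolation=cv2.INTER_CUBIC)]))
im,s=O['top'];print('top K',proj(im,Z(k,[.018])),'J',proj(im,Z(j,[.05])))
"
```

```text
t 9.75 tcp [ 0.5001 -0.0827  0.1613] yawx 90.46 shift [-43.5   0.1  -0.2] turn -0.001 tilt [ 0.  0. -1.] w 0.0115 F [ 0.2 -0.  -1.8]
knuckle pred [ 0.5011 -0.1605  0.1248]
K top/bot [[321.6168 186.2291]
 [321.6449 194.3487]] J [[308.4048 179.7274]
 [308.6033 185.8203]
 [308.956  196.6487]
 [309.14   202.2979]]
top K [[304.7781 224.4975]] J [[321.8572 223.5409]]
```

View pics/p2.png

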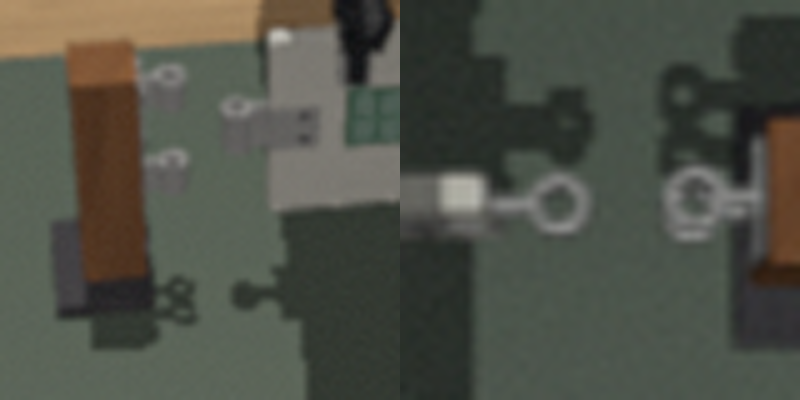

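The scene crop shows the tube rings at (168,76) and (173,157) and the wall knuckle ring at (236,104), about 0.8 px higher than predicted. The top crop agrees to within 1 mm laterally. I check the height at subpixel level.

```bash
python3 -c "
from h import *
import pickle
sc=cv2.imread('pics/scene0.png')
O=pickle.load(open('pre2.pkl','rb'));im,s=O['scene'];O1=pickle.load(open('pre.pkl','rb'));im1,s1=O1['scene']
def K(s):return np.array(s['tcp_pos'])+np.array(s['eef_rot'])@[-.0778,.0004,.0365]
j=np.array([.5013,-.204,.125]);up=np.array([0,0,1.])
pts={'U':(im['color'],proj(im,j+.05*up)[0]),'L':(im['color'],proj(im,j-.024*up)[0]),'K2':(im['color'],proj(im,K(s)+.018*up)[0]),'K1':(im1['color'],proj(im1,K(s1)+.018*up)[0]),'K0':(sc,proj(im,[.5834,.1318,.105])[0])}
def patch(c,p,w=(49,81)): # 8x upsampled, 6x10 px
    g=cv2.cvtColor(c,cv2.COLOR_BGR2GRAY).astype(np.float32)
    u,v=np.meshgrid(np.arange(w[0])-w[0]//2,np.arange(w[1])-w[1]//2)
    return cv2.remap(g,(u/8+p[0]).astype(np.float32),(v/8+p[1]).astype(np.float32),cv2.INTER_CUBIC)
for a in ['U','L']:
    T=patch(*pts[a],w=(41,57))
    for b in pts:
        r=cv2.matchTemplate(patch(*pts[b],w=(73,97)),T,cv2.TM_CCOEFF_NORMED);_,m,_,l=cv2.minMaxLoc(r)
        print(a,b,pts[b][1].round(2),'residual px',(l[0]-16)/8,(l[1]-20)/8,round(m,3))
"
```

```text
U U [308.4  179.73] residual px 0.0 0.0 1.0
U L [308.96 196.65] residual px 0.125 -0.125 0.885
U K2 [321.63 186.23] residual px 0.25 0.0 0.865
U K1 [339.88 184.47] residual px 0.25 0.5 0.879
U K0 [412.55 204.29] residual px 0.0 -0.125 0.907
L U [308.4  179.73] residual px -0.125 0.125 0.885
L L [308.96 196.65] residual px 0.0 0.0 1.0
L K2 [321.63 186.23] residual px 0.375 0.375 0.853
L K1 [339.88 184.47] residual px 0.25 0.75 0.855
L K0 [412.55 204.29] residual px 0.25 0.125 0.833
```

Residuals are within about 0.2 px (<1 mm), so the predicted pose holds. I insert slowly.

{"method": "carry_out", "body": {
  "commands": [
    [[-5, 0, 0, 0, 0], [-10, 0, 0, 0, 0], [-15, 0, 0, 0, 0], [-20, 0, 0, 0, 0], [-24, 0, 0, 0, 0]]
  ]
}}

```text
time: 10.27
tcp_pos: [0.5003, -0.1078, 0.1613]
eef_rot: [[-0.007, 1.0, -0.0], [1.0, 0.007, -0.0], [-0.0, -0.0, -1.0]]
contact_force: [-0.6, -1.1, -2.0]
gripper_width: 0.0116
grip_force: 58.9
```

{"method": "carry_out", "body": {
  "commands": [
    [[-4, 0, 0, 0, 0], [-8, 0, 0, 0, 0], [-12, 0, 0, 0, 0], [-15, 0, 0, 0, 0], [-17, 0, 0, 0, 0]]
  ]
}}

```text
time: 10.68
tcp_pos: [0.5004, -0.1242, 0.1613]
eef_rot: [[-0.008, 1.0, -0.0], [1.0, 0.008, 0.0], [0.0, -0.0, -1.0]]
contact_force: [0.3, 0.1, -2.0]
gripper_width: 0.0116
grip_force: 58.9
```

{"method": "carry_out", "body": {
  "commands": [
    [[-1, 0, 0, 0, 0], [-1, 0, 0, 0, 0], [-1, 0, 0, 0, 0], [-1, 0, 0, 0, 0], [-1, 0, 0, 0, 0]]
  ]
}}

```text
time: 11.1
tcp_pos: [0.5005, -0.1245, 0.1613]
eef_rot: [[-0.008, 1.0, 0.0], [1.0, 0.008, 0.0], [0.0, 0.0, -1.0]]
contact_force: [0.7, -0.3, -1.7]
gripper_width: 0.0118
grip_force: 58.9
```

{"method": "carry_out", "body": {
  "commands": [
    [[0, 0, 0, 0, 0], [0, 0, 0, 0, 0], [0, 0, 0, 0, 0], [0, 0, 0, 0, 0], [0, 0, 0, 0, 0]]
  ]
}}

```text
time: 11.52
tcp_pos: [0.5005, -0.1247, 0.1613]
eef_rot: [[-0.008, 1.0, 0.0], [1.0, 0.008, 0.0], [0.0, 0.0, -1.0]]
contact_force: [-0.2, 0.4, -2.2]
gripper_width: 0.0113
grip_force: 58.9
```

```bash
python3 -c "
from h import *
to([.5006,-.1262,.1615],90.5)"
```

```text
t 11.52 tcp [ 0.5005 -0.1247  0.1613] yawx 90.46 shift [-1.5  0.1 -0.2] turn -0.001 tilt [ 0.  0. -1.] w 0.0113 F [-0.2  0.4 -2.2]
```

{"method": "carry_out", "body": {
  "commands": [
    [[-1.5, 0, 0, 0, 0], [-1.5, 0, 0, 0, 0], [-1.5, 0, 0, 0, 0], [-1.5, 0, 0, 0, 0], [-1.5, 0, 0, 0, 0]]
  ]
}}

```text
time: 11.93
tcp_pos: [0.5005, -0.1263, 0.1613]
eef_rot: [[-0.008, 1.0, 0.0], [1.0, 0.008, 0.0], [0.0, 0.0, -1.0]]
contact_force: [1.0, 0.2, -2.9]
gripper_width: 0.0114
grip_force: 58.9
```

```bash
python3 -c "
from h import *
import pickle
to([.5006,-.1262,.1615],90.5)
s=ctrl.read_state();a=ctrl.get_image('scene');b=ctrl.get_image('top')
for im in (a,b):
    for q in ['wall_knuckle','jamb_gap']: print(q,[(np.round(r['at'],4).tolist(),round(r['confidence'],2)) for r in ctrl.place_of(im,q)[:3]])
R=lambda c:cv2.resize(c,(400,400),interpolation=cv2.INTER_CUBIC)
cv2.imwrite('pics/fin.png',np.hstack([R(a['color'][170:210,290:330]),R(b['color'][205:245,300:340])]))
k=np.array(s['tcp_pos'])+np.array(s['eef_rot'])@[-.0778,.0004,.0365];print(k)
"
```

```text
t 11.93 tcp [ 0.5005 -0.1263  0.1613] yawx 90.46 shift [ 0.1  0.1 -0.2] turn -0.001 tilt [ 0.      0.0001 -1.    ] w 0.0114 F [ 1.   0.2 -2.9]
wall_knuckle [([0.4957, -0.2026, 0.1269], 0.7)]
jamb_gap [([0.5061, -0.1996, 0.1193], 0.98), ([0.518, -0.3427, 0.0889], 0.94), ([0.347, -0.5812, 0.1754], 0.75)]
wall_knuckle [([0.4998, -0.2073, 0.1226], 0.61), ([0.565, 0.2151, 0.0004], 0.58)]
jamb_gap [([0.4945, -0.2054, 0.1266], 0.82), ([0.3488, -0.5776, 0.1784], 0.58), ([0.5241, -0.3413, 0.0886], 0.56)]
[ 0.5015 -0.204   0.1248]
```

View pics/fin.png

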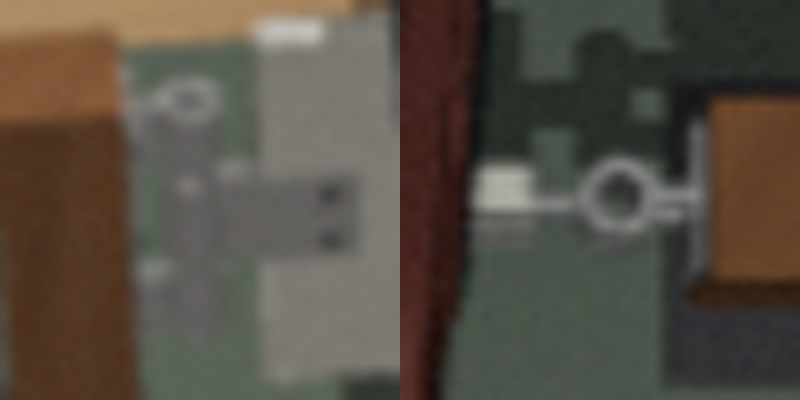

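The scene crop shows the three tubes as one straight column at x≈165–220. The top crop shows the strap running straight into the jamb ring at (620,195). The force shows only the wall's weight, so I hand in.

```bash
python3 -c "
from h import *
to([.5006,-.1262,.1615],90.5)
print(ctrl.hand_in())"
```

```text
t 12.23 tcp [ 0.5005 -0.1262  0.1613] yawx 90.46 shift [ 0.   0.1 -0.2] turn -0.001 tilt [-0.      0.0001 -1.    ] w 0.0117 F [-0.4  0.9 -2.1]
the job is handed in; nothing more can be done
None
```

I handed the job in at 12.2 s: the arm holds the white wall upright and still, with its knuckle in the gap of the middle-sized jamb. By my estimate it is within about 1 mm of the hole axis and mid-gap, with no contact force seen; the hand-in gave no verdict.

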